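Pin the carton stop on the packing gauge

TASK

On the packing table of the storeroom, lay the carton stop (aluminium plate with a blue block) flat between the rails at the robot's end of the carton gauge, turned-up nose towards the dark strap and not yet under it. Then slide it along the board, under the strap and up over the brass pin until its hole drops over the pin and the plate lies fully flat; feel for the pin, do not force the plate against it or the board. Let go and leave it there, and leave the other things on the table where they are.

Things in the scene. Friction and masses are not known exactly. Their poses are not given: they have to be found in the camera images.
- gauge: Carton gauge, fixed: brown wooden board 310 x 115 x 20 mm (x, y, z). Origin: centre of its underside, on the table; +x runs along the board away from the robot (the sliding direction), z up. Its upper face (deck) is 20 mm above the origin. Two aluminium rails, 6 mm high, 12 mm wide, run its whole length; the channel between them is 76 mm wide, centred on y = 0.
- gauge_strap (a point): Middle of the underside of the dark steel keeper strap across the gauge's channel, 62 mm along x from the gauge's origin, 24 mm above the deck. The strap is 12 mm wide along x, 4 mm thick; its posts stand on the rails, outside the channel. Same axes as the gauge.
- gauge_slot (a point): Middle of the pin's dark slot, on the deck, 95 mm along x from the gauge's origin. The brass pin, 10 mm thick, clamped fast, stands 6 mm above the deck (top 2 mm tapered) on the channel's middle line, but its centre may be anywhere up to 14 mm either way along x from this point: only the slot is measured, not the pin. Same axes as the gauge.
- stop_block (a point): Carton stop, loose, about 0.19 kg: centre of its blue block, 24 (x) x 36 (y) x 46 mm high, 27 mm above the underside of the plate it stands on; x points from block to nose, z up. The plate is 4 mm thick, 70 mm wide, from 35 mm behind this point to 157 mm ahead. With the stop home the block's front is about 35 to 63 mm short of the strap: fingers opened wide along the board hit the strap.
- stop_hole (a point): Centre of the stop's oblong through hole, at the level of the plate's underside: 100 mm ahead of the block's centre along x and 27 mm below it. The hole is 15 mm along x, 22 mm along y: 2.5 mm to spare each way over the pin along the board. Same axes as the stop.
- stop_nose (a point): Tip of the stop's nose (lower edge), 157 mm ahead of the block's centre and 8 mm above the level of the plate's underside. The plate is flat up to 30 mm behind the tip, then turns up like a ski, so that it climbs over the pin when the stop is pushed along. Same axes as the stop.
- tray: Bystander, to be left alone: orange open plastic tray 110 x 160 x 35 mm; origin at the centre of its underside.
- tapes: Bystander, to be left alone: yellow roll of packing tape, 90 mm across, 48 mm high; origin at the centre of its underside.
- tin: Bystander, to be left alone: green cash tin 90 x 150 x 60 mm with a wire handle; origin at the centre of its underside.
- ruler: Bystander, to be left alone: wooden ruler 300 x 35 x 5 mm, lying flat; origin at the centre of its underside.
- mug: Bystander, to be left alone: white mug, 80 mm across, 95 mm high; origin at the centre of its underside.
- calculator: Bystander, to be left alone: black desk calculator 140 x 80 x 16 mm; origin at the centre of its underside.
- spray: Bystander, to be left alone: spray can, 60 mm across, 170 mm high; origin at the centre of its underside.
Things that resemble listed ones, but are neither listed nor needed, are in the scene too. Leave any orange look-alike of the part that bears stop_block alone.

How it is judged:
By the outcome, as a careful person would: the job done as asked, in the order asked, and still so for the second after the job is handed in, with the robot touching nothing.
It also fails if it takes over 64 s, if anything falls off the work surface, if the arm or the gripper's body presses on something with over 40 N, if the wrist force passes 120 N, or if a joint passes its speed limit or range.

ROBOT

A 6-joint arm with a two-finger parallel gripper is mounted at the origin on the work surface. World frame = base frame: x ahead of the robot, y to its left, z up, the work surface at z = 0. Lengths are in m, angles in rad, forces in N, time in s.
With the tool pointing down it reaches from about 0.375 to 0.975 m from the base axis. Payload 3.8 kg.
Tool frame: the origin (TCP) lies at the very end of the fingers, on their centre line; the grasp point (between the pads) lies 19 mm behind it (grasp_offset is the distance from the TCP to the grasp point, in m); z points along the fingers, y is the line along which they close (so a half turn about z gives the same grasp; the last joint's range is limited). The gripper opens to 88 mm and grips with 3 to 60 N. Pads are 18 mm wide; open, the fingers measure 123 mm over their backs; the gripper's body (75 mm by 187 mm) begins 45 mm behind the grasp point.
Start: joints at [1.104, 0.264, 1.604, -0, 1.274, -0.037], TCP at [0.281, 0.614, 0.239] pointing down, gripper open.
Joint ranges: [-2.63, 2.63], [-0.94, 2.18], [0.31, 2.57], [-1.31, 4.45], [0, 2.66], [-2.55, 2.55]. Speed limits (rad/s): [2.57, 2.57, 3.14, 3.14, 3.14, 3.14].

INTERFACE

Orientations are given as a rotation vector (axis times angle).
In Python, from station import * gives the robot as it stands.
- The arm moves only by the tool drive_tool, never from a script. Its argument "steps" is a list of rows, each an object with "translation": the shift along the tool's x, y, z in mm, a list of three; "rot": the turn, a rotation vector about the tool's x, y, z in rad, a list of three; "gripper": the opening, from 0 (shut) to 1 (fully open). In form: [{"translation": [tx, ty, tz], "rot": [ax, ay, az], "gripper": gripper}, ...]. A call has 1 to 20 rows; each row shifts and turns the commanded pose from where the row before left it, along the tool's axes as they then stand; what a row does not reach is not made up. A row lasts 1/8 s, in which the tool goes at most 62.5 mm and 10.7 degrees, less where a joint would pass 70% of its speed; a pose out of reach is approached as far as the arm can. A call with a gripper value outside its range is refused whole. The fingers move at their own pace and stop on an object; "force" is the grip in N (left out, the last holds). Time passes only in rows, so rows that do not move let the fingers close. It gives the time, the measured TCP pose, the force, the opening and the grip force at its end, in the units of the state.
- get_obs(): the state, without advancing time (a new reading comes with each control period).
- camera(name): name is "scene" or "top" or "wrist"; returns the picture (480x640x3 uint8, red, green, blue); there is no depth.
- get_calibration(name): a dict with "mtx" (3x3 intrinsics, pixels), "camera_from_world" (4x4, takes a point from world to camera coordinates). Camera axes: x right, y up, looking along -z (the intrinsics and any distortion apply to the point x, -y, -z); pixel columns grow to the right and rows downward; lengths in m; the calibration is good to about 2 mm. The wrist camera is an equidistant fisheye: a pixel r from the principal point sees the ray r / f radians off the axis. A picture is of the moment at which its call begins: read the wrist's pose just before it. get_calibration takes no time and is no camera call; for the wrist camera it gives the pose at the moment of the call.
- job_done(): hands the job in; it is judged then, once.
The state is a dict: "clock": time; "q": joint angles; "joint_velocities": joint speeds; "joint_efforts": joint torques, N m; "eef_pos": TCP position; "orientation": TCP orientation; "wrist_force": force on the tool from outside, world axes, zero at the start; "ft_torque": the same for the moment, N m; "grip_width": finger opening in m; "gripper_force": force on a finger pad.
Only numpy, scipy, OpenCV 4.12 (cv2) and the standard library are available. Lean on these libraries where they do the work, as an engineer would, in place of code of your own. Each camera call takes 0.05 s, during which the arm holds its last target. There are 200 camera calls.

## Working session

There is one attempt and no reset: what is moved stays moved. The work goes in short steps, Python scripts to look and compute and a tool call to move; the robot and the scene stay as the last step left them, time stands still between calls to the robot, and variables do not carry over. Pictures are saved under pics/ and viewed, at most 10 in all, crops included, and the job is handed in when it is done.

Besides the shell and the picture viewer there is one more tool, called by a JSON object that holds its "method" and its "body", one argument or row to a line. drive_tool: Moves the arm, as the interface text tells. Its arguments: {"type":"object","properties":{"steps":{"type":"array","items":{"type":"object","properties":{"translation":{"type":"array","items":{"type":"number"}},"rot":{"type":"array","items":{"type":"number"}},"gripper":{"type":"number"}}}},"force":{"type":"number"}},"required":["steps"]}

```bash
ls; mkdir -p pics; python3 - <<'E'
from station import *
import cv2,json
for n in("scene","top"):
    cv2.imwrite(f"pics/{n}0.png",camera(n)[:,:,::-1])
    c=get_calibration(n);print(n,c)
o=get_obs();print({k:o[k] for k in("clock","eef_pos","orientation","grip_width","wrist_force")})
E
```

```text
pics
scene {'mtx': array([[482.37309835,   0.        , 316.73218948],
       [  0.        , 482.37309835, 239.08278375],
       [  0.        ,   0.        ,   1.        ]]), 'camera_from_world': array([[ 0.28080944,  0.95974003, -0.00671834, -0.0888226 ],
       [-0.68795991,  0.20616063,  0.69585124,  0.34527107],
       [ 0.66922135, -0.19077965,  0.71815452, -1.56379966],
       [ 0.        ,  0.        ,  0.        ,  1.        ]])}
top {'mtx': array([[483.96295515,   0.        , 308.08832969],
       [  0.        , 483.96295515, 239.14609734],
       [  0.        ,   0.        ,   1.        ]]), 'camera_from_world': array([[-0.00186477, -0.99988176, -0.01526367, -0.0347475 ],
       [ 0.98873157, -0.00412834,  0.14964237, -0.55216663],
       [-0.14968769, -0.01481262,  0.98862237, -1.05764996],
       [ 0.        ,  0.        ,  0.        ,  1.        ]])}
{'clock': 0.1, 'eef_pos': array([0.28096725, 0.61306026, 0.23756983]), 'orientation': array([-6.69762876e-01, -3.06888865e+00,  2.95234244e-03]), 'grip_width': 0.08840920899014, 'wrist_force': array([0.42015101, 0.22067609, 0.65700054])}
```

View pics/scene0.png

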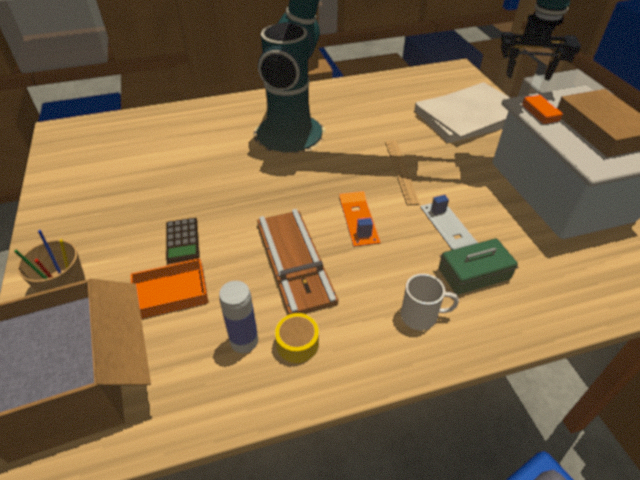

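View pics/top0.png

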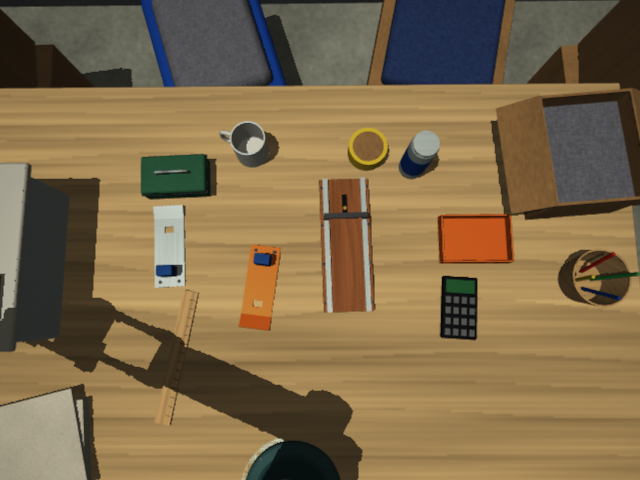

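The scene view shows the aluminium stop at about (445,222), its block at (440,205). In the top view the block is at (166,270) and the plate runs up to its nose at (170,207). The gauge centre is at about (347,245) in the top view, with the strap at row 215 and the pin and slot at about (345,203). The orange decoy is at (260,287).

```bash
cat > h.py <<'E'
from station import *
import numpy as np, cv2
def ray(n,uv,c=None):
    c=c or get_calibration(n);T=np.array(c["camera_from_world"]);K=c["mtx"]
    x=(uv[0]-K[0,2])/K[0,0];y=(uv[1]-K[1,2])/K[1,1]
    if n=="wrist":
        r=np.hypot(x,y);s=np.sin(r)/max(r,1e-9);d=np.array([x*s,-y*s,-np.cos(r)])
    else: d=np.array([x,-y,-1.])
    R=T[:3,:3];return -R.T@T[:3,3],R.T@d/np.linalg.norm(d)
def onplane(n,uv,z,c=None):
    o,d=ray(n,uv,c);return o+d*(z-o[2])/d[2]
def tri(rs):
    A=sum(np.eye(3)-np.outer(d,d) for o,d in rs);b=sum((np.eye(3)-np.outer(d,d))@o for o,d in rs)
    p=np.linalg.solve(A,b);return p,[np.linalg.norm(np.cross(p-o,d)) for o,d in rs]
def proj(n,p,c=None):
    c=c or get_calibration(n);T=np.array(c["camera_from_world"]);K=c["mtx"];q=T[:3,:3]@p+T[:3,3]
    v=np.array([q[0],-q[1],-q[2]])
    if n=="wrist":
        h=np.hypot(v[0],v[1]);t=np.arctan2(h,v[2]);v=np.array([v[0]/h*t,v[1]/h*t,1])
    else: v=v/v[2]
    return (K@v)[:2]
E
python3 - <<'E'
from h import *
t=cv2.imread("pics/top0.png");s=cv2.imread("pics/scene0.png")
def blob(im,box,f):
    x0,y0,x1,y1=box;h=cv2.cvtColor(im[y0:y1,x0:x1],cv2.COLOR_BGR2HSV);m=f(h).astype(np.uint8)
    n,l,st,ce=cv2.connectedComponentsWithStats(m);k=1+np.argmax(st[1:,4]);
    c=max(cv2.findContours((l==k).astype(np.uint8),0,2)[0],key=cv2.contourArea)+[x0,y0]
    return st[k],ce[k]+[x0,y0],cv2.minAreaRect(c.astype(np.float32))
blue=lambda h:(h[...,0]>100)&(h[...,0]<130)&(h[...,1]>110)
white=lambda h:(h[...,1]<60)&(h[...,2]>110)
bt=blob(t,(145,195,200,295),blue);bs=blob(s,(415,185,480,255),blue)
print(bt,bs);print(tri([ray("top",bt[1]),ray("scene",bs[1])]))
for nm,im,bx in(("top",t,(145,195,195,295)),("scene",s,(415,185,480,255))):
    r=blob(im,bx,white);print(nm,r[2],[onplane(nm,p,.004).round(4) for p in cv2.boxPoints(r[2])])
a=cv2.resize(t[170:320,140:200],None,fx=4,fy=4,interpolation=2);b=cv2.resize(t[170:320,310:385],None,fx=4,fy=4,interpolation=2)
c=cv2.resize(s[200:320,250:345],None,fx=2.6,fy=5*0+2.6,interpolation=2)
c=cv2.copyMakeBorder(c,0,600-c.shape[0],0,0,0)
cv2.imwrite("pics/crop.png",np.hstack([a,b,c])[:, :800]);print(a.shape,b.shape,c.shape)
E
```

```text
(array([ 11,  70,  21,  11, 207], dtype=int32), array([165.65700483, 270.22705314]), ((166.0, 270.0), (10.0, 20.0), 90.0)) (array([20, 11, 12,  6, 41], dtype=int32), array([440.82926829, 198.73170732]), ((440.5, 199.0), (4.395537853240967, 10.576762199401855), 74.05460357666016))
(array([0.4828882 , 0.28662871, 0.04709187]), [np.float64(0.002945304870977902), np.float64(0.0029453048709780277)])
top ((168.87615966796875, 245.9407958984375), (81.8646011352539, 30.52161979675293), 88.99491119384766) [array([0.641 , 0.3343, 0.004 ]), array([0.6419, 0.2612, 0.004 ]), array([0.4474, 0.2507, 0.004 ]), array([0.4463, 0.3219, 0.004 ])]
scene ((447.74713134765625, 225.11178588867188), (63.3988037109375, 23.81699562072754), 50.90614318847656) [array([0.4575, 0.2449, 0.004 ]), array([0.4152, 0.3203, 0.004 ]), array([0.6167, 0.3315, 0.004 ]), array([0.6491, 0.263 , 0.004 ])]
(600, 240, 3) (600, 300, 3) (600, 247, 3)
```

View pics/crop.png

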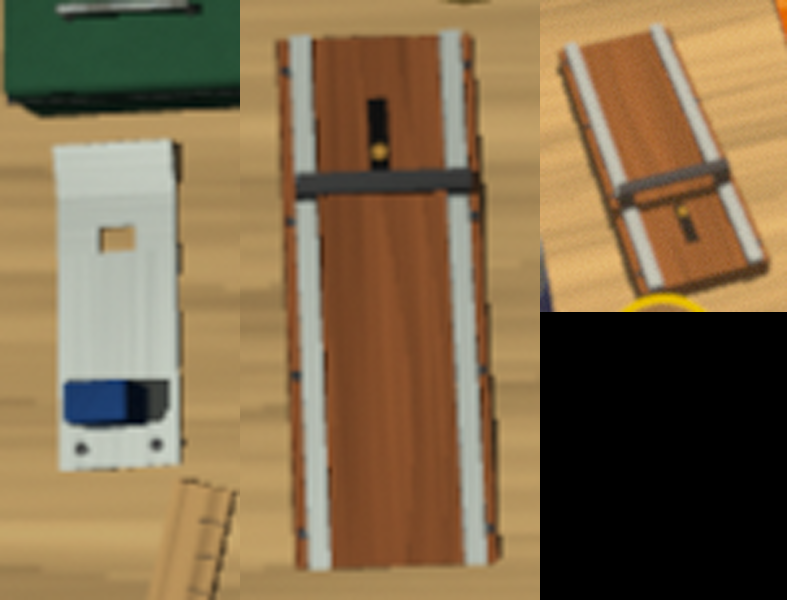

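The crop shows the stop's hole at crop (117,239), block shadow to its right, and the rear edge at row 467. On the gauge, the pin is at crop (379,152), the robot's end of its slot, just past the strap (row 183).

```bash
python3 - <<'E'
from h import *
f=lambda u,v,ox:(ox+u/4-.375,170+v/4-.375)
G=lambda u,v:f(u-240,v,310);S=lambda u,v:f(u,v,140)
P=lambda n,p,z:onplane(n,p,z).round(4)
near=(P("top",G(308,570),.026)+P("top",G(487,565),.026))/2;far=(P("top",G(290,36),.026)+P("top",G(462,32),.026))/2
d=far-near;yaw=np.arctan2(d[1],d[0]);print("gauge",(near+far)/2,np.linalg.norm(d),yaw, "rail w",np.linalg.norm(P("top",G(308,570),.026)-P("top",G(487,565),.026)))
o=(near+far)/2;u=d/np.linalg.norm(d)
pin=P("top",G(379,151),.026);print("pin",pin,(pin-o)@u)
sl=[P("top",G(377,v),.02) for v in(98,170)];print("slot",[(q-o)@u for q in sl])
print("pin tri",tri([ray("top",G(379,151)),ray("scene",(250+143/2.6-.3,200+210/2.6-.3))]))
h=P("top",S(117,239),.003);r=P("top",S(120,467),.004);n=P("top",S(113,145),.01)
for b in((r,h),(r,n)):
    e=b[1]-b[0];print("stop yaw",np.arctan2(e[1],e[0]),np.linalg.norm(e[:2]))
print(h,r,n,"block top",P("top",S(97,402),.05))
E
```

```text
gauge [ 0.54405 -0.1238   0.026  ] 0.3094060438970125 0.02618218250039347 rail w 0.10053362621531167
pin [ 0.6287 -0.1206  0.026 ] 0.08470476099918581
slot [np.float64(0.11770392246158594), np.float64(0.07473174960892642)]
pin tri (array([ 0.62889716, -0.1203047 ,  0.02536027]), [np.float64(0.0003718669231587647), np.float64(0.0003718669231587449)])
stop yaw 0.05640370578847331 0.1348143909232245
stop yaw 0.053107908942656025 0.1902682579938125
[0.5826 0.2939 0.003 ] [0.448  0.2863 0.004 ] [0.638  0.2964 0.01  ] block top [0.4819 0.2868 0.05  ]
```

{"method": "drive_tool", "body": {
  "steps": [
    {"translation":[-45.5,-30.2,0],"rot":[0,0,-0.07],"gripper":1},
    {"translation":[-47.5,-27.0,0],"rot":[0,0,-0.07],"gripper":1},
    {"translation":[-49.2,-23.5,0],"rot":[0,0,-0.07],"gripper":1},
    {"translation":[-50.8,-20.0,0],"rot":[0,0,-0.07],"gripper":1},
    {"translation":[-52.0,-16.4,0],"rot":[0,0,-0.07],"gripper":1},
    {"translation":[-53.0,-12.7,0],"rot":[0,0,-0.07],"gripper":1},
    {"translation":[-53.8,-9.0,0],"rot":[0,0,-0.06],"gripper":1},
    {"translation":[0,0,40],"rot":[0,0,0],"gripper":1},
    {"translation":[0,0,40],"rot":[0,0,0],"gripper":1},
    {"translation":[0,0,0],"rot":[0,0,0],"gripper":1}
  ]
}}

```text
clock: 1.35
eef_pos: [0.5822, 0.4055, 0.1531]
orientation: [0.078, -3.132, 0.008]
wrist_force: [0.6, -0.2, -0.3]
grip_width: 0.088
gripper_force: 0.0
```

```bash
cat >> h.py <<'E'
from scipy.spatial.transform import Rotation as Ro
def delta(p,yaw,o=None):
    "tool-frame move to world point p, tool down, tool y at yaw+90deg (nearest half turn)"
    o=o or get_obs();R=Ro.from_rotvec(o["orientation"]);y=np.array([-np.sin(yaw),np.cos(yaw),0])
    if R.as_matrix()[:,1]@y<0:y=-y
    z=np.array([0,0,-1.]);T=Ro.from_matrix(np.c_[np.cross(y,z),y,z])
    return "mm",(R.inv().apply(np.array(p)-o["eef_pos"])*1e3).round(1),"rot",(R.inv()*T).as_rotvec().round(4)
E
python3 - <<'E'
from h import *
o=get_obs();print(o["clock"],o["eef_pos"],o["orientation"],o["wrist_force"]);print(delta([.4827,.288,.012],.054))
c=get_calibration("wrist");im=camera("wrist");cv2.imwrite("pics/w1.png",im[:,:,::-1])
print(c["mtx"],[ (proj("wrist",np.array(p),c).round(1)) for p in((.4827,.288,.05),(.5826,.2939,.004))])
E
```

```text
1.35 [0.58224878 0.40545494 0.15313233] [ 0.07799788 -3.13190647  0.00828515] [ 0.64979293 -0.20206414 -0.2824388 ]
('mm', array([ 104. , -111.6,  142.6]), 'rot', array([-0.0051, -0.0088, -0.0042]))
[[371.64829954   0.         319.86704271]
 [  0.         371.64829954 231.73959638]
 [  0.           0.           1.        ]] [array([161.6,  87.1]), array([189.8, 212.2])]
```

View pics/w1.png

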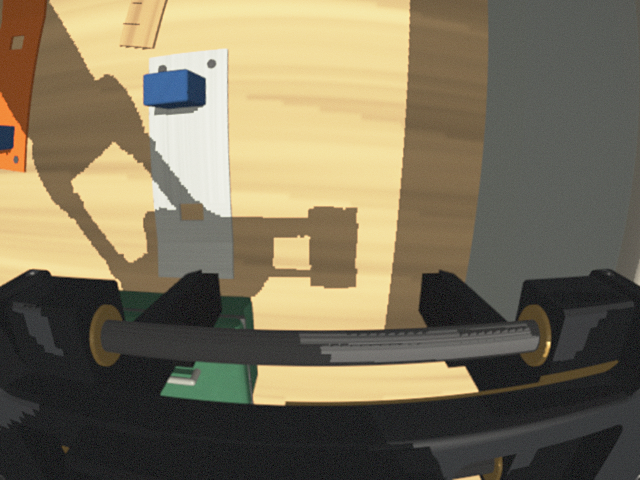

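The wrist view shows the block top near (164,86) and the hole at (191,212). My estimates project to (162,87) and (190,212), so they agree. Moving on to the grasp.

{"method": "drive_tool", "body": {
  "steps": [
    {"translation":[34.7,-37.2,0],"rot":[-0.005,-0.009,-0.004],"gripper":1},
    {"translation":[34.7,-37.2,0],"rot":[0,0,0],"gripper":1},
    {"translation":[34.6,-37.2,0],"rot":[0,0,0],"gripper":1},
    {"translation":[0,0,40],"rot":[0,0,0],"gripper":1},
    {"translation":[0,0,30],"rot":[0,0,0],"gripper":1},
    {"translation":[0,0,0],"rot":[0,0,0],"gripper":1},
    {"translation":[0,0,0],"rot":[0,0,0],"gripper":1}
  ]
}}

```text
clock: 2.28
eef_pos: [0.4894, 0.2922, 0.0903]
orientation: [-0.085, 3.128, 0.011]
wrist_force: [0.3, 0.3, -0.7]
grip_width: 0.0882
gripper_force: 0.0
```

```bash
python3 - <<'E'
from h import *
o=get_obs();print(o["clock"],o["eef_pos"],o["wrist_force"]);print(delta([.4827,.288,.014],.054))
E
```

```text
2.275 [0.4894237  0.29217329 0.09028653] [ 0.30752521  0.25547416 -0.70789299]
('mm', array([ 7.9, -4.3, 76.2]), 'rot', array([0.0066, 0.0124, 0.0006]))
```

{"method": "drive_tool", "body": {
  "steps": [
    {"translation":[7.9,-4.3,0],"rot":[0.006,0.012,0],"gripper":1},
    {"translation":[0,0,30],"rot":[0,0,0],"gripper":1},
    {"translation":[0,0,30],"rot":[0,0,0],"gripper":1},
    {"translation":[0,0,12],"rot":[0,0,0],"gripper":1},
    {"translation":[0,0,0],"rot":[0,0,0],"gripper":1},
    {"translation":[0,0,0],"rot":[0,0,0],"gripper":1}
  ]
}}

```text
clock: 3.02
eef_pos: [0.481, 0.2869, 0.017]
orientation: [0.085, -3.139, 0.0]
wrist_force: [0.3, 0.6, -0.1]
grip_width: 0.0881
gripper_force: 0.0
```

```bash
python3 - <<'E'
from h import *
o=get_obs();print(o["clock"],o["eef_pos"],o["wrist_force"]);print(delta([.4827,.288,.014],.054))
E
```

```text
3.025 [0.48096974 0.28685722 0.01697645] [ 0.29681277  0.59248656 -0.14208558]
('mm', array([-1.8,  1. ,  3. ]), 'rot', array([-0.0001, -0.0011,  0.0003]))
```

{"method": "drive_tool", "body": {
  "steps": [
    {"translation":[-1.8,1,2],"rot":[0,0,0],"gripper":1},
    {"translation":[0,0,0],"rot":[0,0,0],"gripper":0.3},
    {"translation":[0,0,0],"rot":[0,0,0],"gripper":0.3},
    {"translation":[0,0,0],"rot":[0,0,0],"gripper":0.3},
    {"translation":[0,0,0],"rot":[0,0,0],"gripper":0.3},
    {"translation":[0,0,0],"rot":[0,0,0],"gripper":0.3}
  ],
  "force": 30
}}

```text
clock: 3.78
eef_pos: [0.4816, 0.2873, 0.0136]
orientation: [0.085, -3.137, 0.002]
wrist_force: [-0.5, 2.0, -0.5]
grip_width: 0.0405
gripper_force: 0.4
```

```bash
python3 - <<'E'
from h import *
o=get_obs();print(o["clock"],o["eef_pos"],o["wrist_force"],o["grip_width"]);g=np.array([.544,-.1238,0]);u=np.array([np.cos(.026),np.sin(.026),0])
print(delta([.4827,.288,.12],.054));print(delta(g-.112*u+[0,0,.12],.026))
E
```

```text
3.775 [0.48162425 0.28734635 0.01358293] [-0.54249577  1.99110874 -0.51775547] 0.04045648950899882
('mm', array([  -0.8,    0.5, -106.4]), 'rot', array([-0.001 , -0.0031,  0.0002]))
('mm', array([  72.3, -410.9, -105.8]), 'rot', array([-0.0011, -0.0031,  0.0282]))
```

{"method": "drive_tool", "body": {
  "steps": [
    {"translation":[0,0,0],"rot":[0,0,0],"gripper":0.2},
    {"translation":[0,0,0],"rot":[0,0,0],"gripper":0.2},
    {"translation":[0,0,-4],"rot":[0,0,0],"gripper":0.2},
    {"translation":[0,0,-10],"rot":[0,0,0],"gripper":0.2},
    {"translation":[0,0,-20],"rot":[0,0,0],"gripper":0.2},
    {"translation":[0,0,-25],"rot":[0,0,0],"gripper":0.2},
    {"translation":[0,0,-25],"rot":[0,0,0],"gripper":0.2},
    {"translation":[0,0,-20],"rot":[0,0,0],"gripper":0.2},
    {"translation":[0,0,0],"rot":[0,0,0],"gripper":0.2},
    {"translation":[0,0,0],"rot":[0,0,0],"gripper":0.2}
  ]
}}

```text
clock: 5.03
eef_pos: [0.4815, 0.2872, 0.1171]
orientation: [0.085, -3.137, 0.002]
wrist_force: [0.9, -0.6, -0.9]
grip_width: 0.0357
gripper_force: 29.9
```

```bash
python3 - <<'E'
from h import *
o=get_obs();print(o["clock"],o["eef_pos"],o["wrist_force"],o["grip_width"],o["gripper_force"]);g=np.array([.544,-.1238,0]);u=np.array([np.cos(.026),np.sin(.026),0])
print(delta(g-.112*u+[0,0,.12],.026))
E
```

```text
5.025 [0.4815119  0.28720945 0.11714518] [ 0.888817   -0.60543759 -0.9404341 ] 0.035738255117546934 29.924687147140503
('mm', array([  71.8, -410.6,   -2. ]), 'rot', array([-0.0014, -0.0037,  0.0282]))
```

{"method": "drive_tool", "body": {
  "steps": [
    {"translation":[3,-15,0],"rot":[0,0,0],"gripper":0.2},
    {"translation":[5,-30,0],"rot":[0,0,0],"gripper":0.2},
    {"translation":[7,-40,0],"rot":[0,0,0.01],"gripper":0.2},
    {"translation":[7,-40,0],"rot":[0,0,0.01],"gripper":0.2},
    {"translation":[7,-40,0],"rot":[0,0,0.008],"gripper":0.2},
    {"translation":[7,-40,0],"rot":[0,0,0],"gripper":0.2},
    {"translation":[7,-40,0],"rot":[0,0,0],"gripper":0.2},
    {"translation":[7,-40,0],"rot":[0,0,0],"gripper":0.2},
    {"translation":[7,-40,0],"rot":[0,0,0],"gripper":0.2},
    {"translation":[7,-40,0],"rot":[0,0,0],"gripper":0.2},
    {"translation":[5,-30,0],"rot":[0,0,0],"gripper":0.2},
    {"translation":[3,-15,0],"rot":[0,0,0],"gripper":0.2},
    {"translation":[0,0,0],"rot":[0,0,0],"gripper":0.2},
    {"translation":[0,0,0],"rot":[0,0,0],"gripper":0.2}
  ]
}}

```text
clock: 6.78
eef_pos: [0.4239, -0.124, 0.1179]
orientation: [0.041, -3.138, 0.001]
wrist_force: [0.1, -0.4, -0.5]
grip_width: 0.0357
gripper_force: 29.9
```

```bash
python3 - <<'E'
from h import *
o=get_obs();print(o["clock"],o["eef_pos"],o["wrist_force"],o["grip_width"],o["gripper_force"]);g=np.array([.544,-.1238,0]);u=np.array([np.cos(.026),np.sin(.026),0])
print(delta(g-.112*u+[0,0,.07],.026))
c=get_calibration("wrist");cv2.imwrite("pics/w2.png",camera("wrist")[:,:,::-1])
v=np.array([-u[1],u[0],0])
for a,b,z in((-.155,.038,.026),(-.155,-.038,.026),(.06,.038,.026)):print(proj("wrist",g+a*u+b*v+[0,0,z],c).round(1))
t=camera("top");cv2.imwrite("pics/t2.png",cv2.resize(t[170:330,290:410,::-1],None,fx=3.7,fy=3.7,interpolation=2))
E
```

```text
6.775 [ 0.42391705 -0.12402693  0.11794463] [ 0.13051467 -0.40123396 -0.47055087] 0.035683259180410175 29.924889905378222
('mm', array([-8.2, -2.9, 47.9]), 'rot', array([-0.0004, -0.0036,  0.0004]))
[374.8 183.8]
[257.7 183.8]
[360.2 432.6]
```

View pics/w2.png

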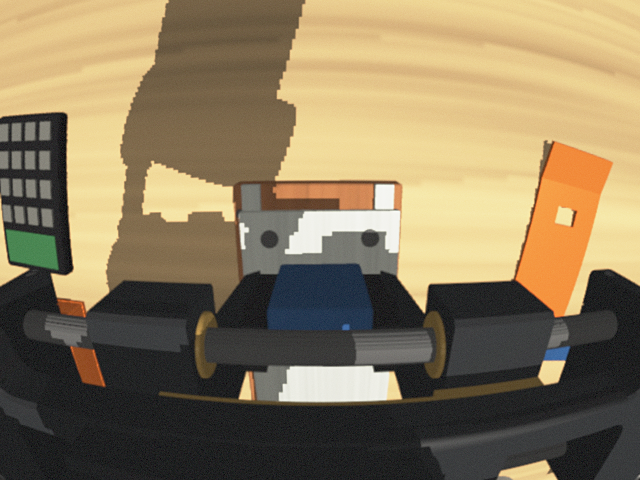

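The wrist view shows the board's near end with the rails' inner edges at columns 260 and 375 (row 184), as predicted. The held plate's rear edge runs from column 239 to 400 at row 211.

```bash
python3 - <<'E'
from h import *
g=np.array([.544,-.1238,0]);u=np.array([np.cos(.026),np.sin(.026),0]);v=np.array([-u[1],u[0],0])
c=get_calibration("wrist")
for p,z in(((239,211),.108),((400.5,211),.108),((260,184),.026),((375,184),.026)):
    q=onplane("wrist",p,z,c)-g;print((q@u).round(4),(q@v).round(4))
q=get_obs()["eef_pos"]-g;print(q@u,q@v)
E
```

```text
-0.1536 -0.0326
-0.1537 0.0377
-0.1544 -0.0364
-0.1546 0.0383
-0.11976526998566583 0.003090362120647088
```

View pics/t2.png

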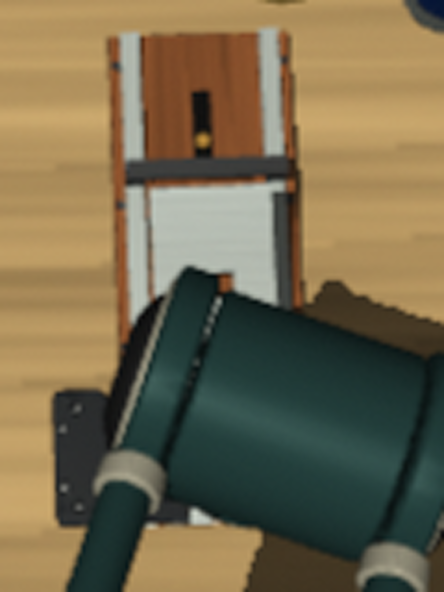

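The top view shows the stop over the channel with its nose short of the strap, and the pin visible beyond the strap. I'll shift it about 2 mm sideways and lower it.

{"method": "drive_tool", "body": {
  "steps": [
    {"translation":[-4,-1.9,0],"rot":[0,-0.003,0],"gripper":0.2},
    {"translation":[0,0,15],"rot":[0,0,0],"gripper":0.2},
    {"translation":[0,0,20],"rot":[0,0,0],"gripper":0.2},
    {"translation":[0,0,20],"rot":[0,0,0],"gripper":0.2},
    {"translation":[0,0,15],"rot":[0,0,0],"gripper":0.2},
    {"translation":[0,0,0],"rot":[0,0,0],"gripper":0.2},
    {"translation":[0,0,0],"rot":[0,0,0],"gripper":0.2}
  ]
}}

```text
clock: 7.75
eef_pos: [0.4286, -0.1267, 0.0485]
orientation: [-0.041, 3.141, -0.002]
wrist_force: [-0.9, -0.4, -1.3]
grip_width: 0.0361
gripper_force: 29.9
```

```bash
python3 - <<'E'
from h import *
g=np.array([.544,-.1238,0]);u=np.array([np.cos(.026),np.sin(.026),0]);v=np.array([-u[1],u[0],0])
o=get_obs();q=o["eef_pos"]-g;print(q@u,q@v,q[2],o["wrist_force"])
print(delta(g-.112*u+[0,0,.0336],.026))
c=get_calibration("wrist");cv2.imwrite("pics/w3.png",camera("wrist")[130:330,180:460,::-1].repeat(2,0).repeat(2,1))
np.save("c3",c["camera_from_world"])
E
```

```text
-0.11540595705869228 9.894419091861035e-05 0.04852570420492647 [-0.90053448 -0.39245321 -1.31787798]
('mm', array([-3.4, -0.1, 14.9]), 'rot', array([-0.0013,  0.0005,  0.0003]))
```

View pics/w3.png

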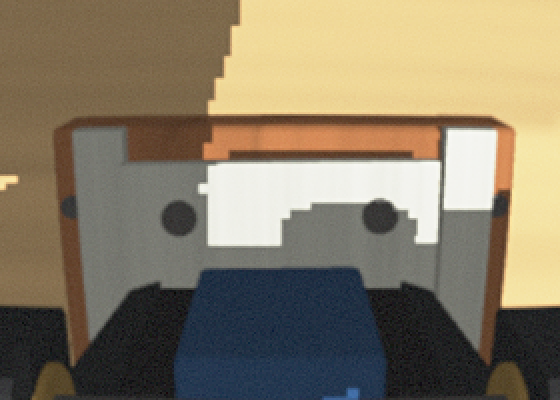

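The plate's rear edge runs from crop column 122 to 440 (row 163). The rails' inner edges are at columns 127 and 442 (row 128).

```bash
python3 - <<'E'
from h import *
g=np.array([.544,-.1238,0]);u=np.array([np.cos(.026),np.sin(.026),0]);v=np.array([-u[1],u[0],0])
c=get_calibration("wrist")
for p,z in(((241,211.5),.039),((400,211.5),.039),((243.5,194),.026),((401,194),.026),((207.5,194),.026)):
    q=onplane("wrist",p,z,c)-g;print((q@u).round(4),(q@v).round(4))
E
```

```text
-0.1487 -0.0347
-0.1488 0.0343
-0.1543 -0.036
-0.1544 0.0373
-0.1546 -0.0536
```

{"method": "drive_tool", "body": {
  "steps": [
    {"translation":[0,0.7,6],"rot":[0,0,0],"gripper":0.2},
    {"translation":[0,0,5],"rot":[0,0,0],"gripper":0.2},
    {"translation":[0,0,1.5],"rot":[0,0,0],"gripper":0.2},
    {"translation":[0,0,1],"rot":[0,0,0],"gripper":0.2},
    {"translation":[0,0,0],"rot":[0,0,0],"gripper":0.2},
    {"translation":[0,0,0],"rot":[0,0,0],"gripper":0.2}
  ]
}}

```text
clock: 8.55
eef_pos: [0.4283, -0.126, 0.0349]
orientation: [-0.041, 3.141, -0.002]
wrist_force: [-0.6, 0.1, -1.0]
grip_width: 0.0359
gripper_force: 29.9
```

{"method": "drive_tool", "body": {
  "steps": [
    {"translation":[0,0,0.7],"rot":[0,0,0],"gripper":0.2},
    {"translation":[0,0,0.7],"rot":[0,0,0],"gripper":0.2},
    {"translation":[0,0,0],"rot":[0,0,0],"gripper":0.2}
  ]
}}

```text
clock: 8.93
eef_pos: [0.4283, -0.1259, 0.0335]
orientation: [-0.041, 3.141, -0.002]
wrist_force: [-0.8, 0.1, 0.3]
grip_width: 0.0359
gripper_force: 29.9
```

{"method": "drive_tool", "body": {
  "steps": [
    {"translation":[0,0,0.5],"rot":[0,0,0],"gripper":0.2},
    {"translation":[0,0,0],"rot":[0,0,0],"gripper":0.2},
    {"translation":[0,0,0],"rot":[0,0,0],"gripper":0.2}
  ]
}}

```text
clock: 9.3
eef_pos: [0.4283, -0.1259, 0.0335]
orientation: [0.041, -3.141, 0.002]
wrist_force: [-2.4, 1.0, 6.3]
grip_width: 0.0356
gripper_force: 29.9
```

{"method": "drive_tool", "body": {
  "steps": [
    {"translation":[0,0,0],"rot":[0,0,0],"gripper":0.55},
    {"translation":[0,0,0],"rot":[0,0,0],"gripper":0.55},
    {"translation":[0,0,0],"rot":[0,0,0],"gripper":0.55},
    {"translation":[0,0,-0.5],"rot":[0,0,0],"gripper":0.3},
    {"translation":[0,0,0],"rot":[0,0,0],"gripper":0.3},
    {"translation":[0,0,0],"rot":[0,0,0],"gripper":0.3},
    {"translation":[0,0,0],"rot":[0,0,0],"gripper":0.3}
  ],
  "force": 5
}}

```text
clock: 10.18
eef_pos: [0.4283, -0.1259, 0.0334]
orientation: [-0.041, 3.141, -0.002]
wrist_force: [0.0, -0.8, 0.5]
grip_width: 0.0361
gripper_force: 5.0
```

```bash
python3 - <<'E'
from h import *
g=np.array([.544,-.1238,0]);u=np.array([np.cos(.026),np.sin(.026),0]);v=np.array([-u[1],u[0],0])
o=get_obs();q=o["eef_pos"]-g;print(o["clock"],q@u,q@v,q[2],o["wrist_force"],o["ft_torque"],o["grip_width"],o["gripper_force"])
E
```

```text
10.175 -0.11576538723685646 0.0009006428118710897 0.033366394569938576 [ 0.00826591 -0.77042887  0.54172512] [ 0.0980086  -0.06467998  0.05954173] 0.036149215620343136 4.993856580695137
```

{"method": "drive_tool", "body": {
  "steps": [
    {"translation":[-3,0,0],"rot":[0,0,0],"gripper":0.3},
    {"translation":[-6,0,0],"rot":[0,0,0],"gripper":0.3},
    {"translation":[-6,0,0],"rot":[0,0,0],"gripper":0.3},
    {"translation":[-6,0,0],"rot":[0,0,0],"gripper":0.3},
    {"translation":[-6,0,0],"rot":[0,0,0],"gripper":0.3},
    {"translation":[-3,0,0],"rot":[0,0,0],"gripper":0.3},
    {"translation":[0,0,0],"rot":[0,0,0],"gripper":0.3}
  ]
}}

```text
clock: 11.05
eef_pos: [0.4586, -0.1251, 0.0333]
orientation: [-0.041, 3.141, -0.002]
wrist_force: [-0.3, 0.2, -1.8]
grip_width: 0.0359
gripper_force: 5.0
```

{"method": "drive_tool", "body": {
  "steps": [
    {"translation":[-2,0,0],"rot":[0,0,0],"gripper":0.3},
    {"translation":[-2,0,0],"rot":[0,0,0],"gripper":0.3},
    {"translation":[-2,0,0],"rot":[0,0,0],"gripper":0.3},
    {"translation":[-2,0,0],"rot":[0,0,0],"gripper":0.3},
    {"translation":[-2,0,0],"rot":[0,0,0],"gripper":0.3}
  ]
}}

```text
clock: 11.68
eef_pos: [0.4684, -0.1249, 0.0334]
orientation: [-0.041, 3.141, -0.002]
wrist_force: [-0.3, -0.8, -0.8]
grip_width: 0.0356
gripper_force: 5.0
```

{"method": "drive_tool", "body": {
  "steps": [
    {"translation":[-2,0,0],"rot":[0,0,0],"gripper":0.3},
    {"translation":[-2,0,0],"rot":[0,0,0],"gripper":0.3},
    {"translation":[-2,0,0],"rot":[0,0,0],"gripper":0.3},
    {"translation":[-2,0,0],"rot":[0,0,0],"gripper":0.3},
    {"translation":[-2,0,0],"rot":[0,0,0],"gripper":0.3}
  ]
}}

```text
clock: 12.3
eef_pos: [0.4782, -0.1246, 0.0333]
orientation: [0.041, -3.141, 0.002]
wrist_force: [-0.3, -0.4, -1.5]
grip_width: 0.0363
gripper_force: 5.0
```

{"method": "drive_tool", "body": {
  "steps": [
    {"translation":[-2,0,-0.2],"rot":[0,0,0],"gripper":0.3},
    {"translation":[-2,0,-0.2],"rot":[0,0,0],"gripper":0.3},
    {"translation":[-2,0,-0.2],"rot":[0,0,0],"gripper":0.3},
    {"translation":[-2,0,-0.2],"rot":[0,0,0],"gripper":0.3}
  ]
}}

```text
clock: 12.8
eef_pos: [0.4862, -0.1244, 0.0342]
orientation: [0.041, -3.141, 0.002]
wrist_force: [-1.1, 1.1, 0.3]
grip_width: 0.0361
gripper_force: 5.0
```

{"method": "drive_tool", "body": {
  "steps": [
    {"translation":[-2,0,-0.15],"rot":[0,0,0],"gripper":0.3},
    {"translation":[-2,0,-0.15],"rot":[0,0,0],"gripper":0.3},
    {"translation":[-2,0,-0.15],"rot":[0,0,0],"gripper":0.3},
    {"translation":[-2,0,-0.15],"rot":[0,0,0],"gripper":0.3}
  ]
}}

```text
clock: 13.3
eef_pos: [0.4943, -0.1242, 0.0348]
orientation: [0.041, -3.141, 0.002]
wrist_force: [-1.4, 0.7, -0.6]
grip_width: 0.0364
gripper_force: 5.0
```

{"method": "drive_tool", "body": {
  "steps": [
    {"translation":[-2,0,0],"rot":[0,0,0],"gripper":0.3},
    {"translation":[-2,0,0],"rot":[0,0,0],"gripper":0.3},
    {"translation":[-2,0,0],"rot":[0,0,0],"gripper":0.3},
    {"translation":[-2,0,0],"rot":[0,0,0],"gripper":0.3}
  ]
}}

```text
clock: 13.8
eef_pos: [0.5026, -0.124, 0.0349]
orientation: [-0.041, 3.141, -0.002]
wrist_force: [-1.1, -1.1, -0.7]
grip_width: 0.0361
gripper_force: 5.0
```

```bash
python3 - <<'E'
from h import *
g=np.array([.544,-.1238,0]);u=np.array([np.cos(.026),np.sin(.026),0]);v=np.array([-u[1],u[0],0])
o=get_obs();q=o["eef_pos"]-g;print(o["clock"],q@u,q@v,q[2],o["wrist_force"],o["ft_torque"],o["grip_width"],o["gripper_force"])
s=camera("scene")[190:320,240:350,::-1];t=camera("top")[160:310,300:400,::-1]
s=cv2.resize(s,None,fx=4,fy=4,interpolation=2);t=cv2.resize(t,None,fx=3.46,fy=3.46,interpolation=2);n=min(len(s),len(t));cv2.imwrite("pics/mid.png",np.hstack([s[:n],t[:n]])[:600,:800])
E
```

```text
13.8 -0.041420822380449085 0.0008530125050778154 0.034878512050262586 [-1.09675363 -1.07718785 -0.74328111] [-0.00973173  0.13738115  0.02637271] 0.036075662454310105 4.999871381587582
```

View pics/mid.png

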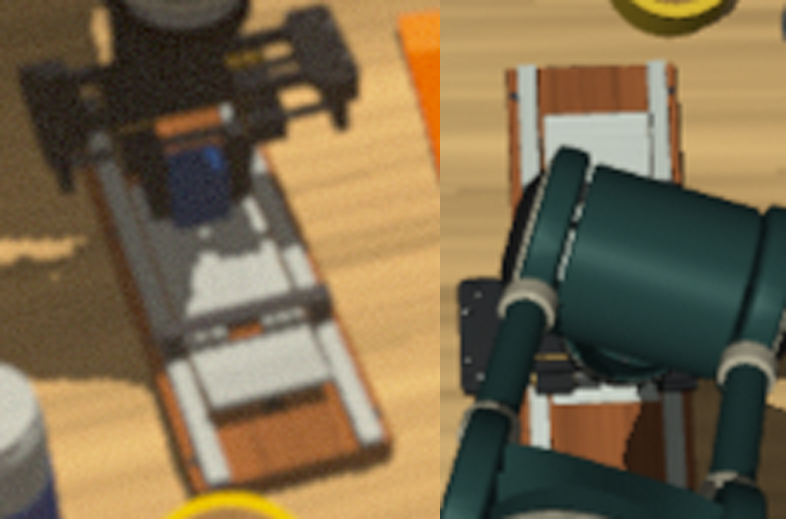

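Scene crop: the nose is past the strap and riding over the pin. Top crop: the nose edge is at row 112. The hole is still about 24 mm short of the pin.

{"method": "drive_tool", "body": {
  "steps": [
    {"translation":[-2,0,0],"rot":[0,0,0],"gripper":0.3},
    {"translation":[-2,0,0],"rot":[0,0,0],"gripper":0.3},
    {"translation":[-2,0,0],"rot":[0,0,0],"gripper":0.3},
    {"translation":[-2,0,0],"rot":[0,0,0],"gripper":0.3},
    {"translation":[-2,0,0],"rot":[0,0,0],"gripper":0.3},
    {"translation":[-2,0,0],"rot":[0,0,0],"gripper":0.3},
    {"translation":[-2,0,0],"rot":[0,0,0],"gripper":0.3},
    {"translation":[-2,0,0],"rot":[0,0,0],"gripper":0.3},
    {"translation":[0,0,0],"rot":[0,0,0],"gripper":0.3}
  ]
}}

```text
clock: 15.02
eef_pos: [0.5186, -0.1236, 0.0349]
orientation: [-0.041, 3.141, -0.002]
wrist_force: [-0.2, 0.1, -0.8]
grip_width: 0.0357
gripper_force: 5.0
```

{"method": "drive_tool", "body": {
  "steps": [
    {"translation":[-1,0,0],"rot":[0,0,0],"gripper":0.3},
    {"translation":[-1,0,0],"rot":[0,0,0],"gripper":0.3},
    {"translation":[-1,0,0],"rot":[0,0,0],"gripper":0.3},
    {"translation":[0,0,0],"rot":[0,0,0],"gripper":0.3}
  ]
}}

```text
clock: 15.52
eef_pos: [0.5213, -0.1235, 0.0348]
orientation: [-0.041, 3.141, -0.002]
wrist_force: [-0.6, -0.5, -0.7]
grip_width: 0.0357
gripper_force: 5.0
```

{"method": "drive_tool", "body": {
  "steps": [
    {"translation":[-1,0,0],"rot":[0,0,0],"gripper":0.3},
    {"translation":[-1,0,0],"rot":[0,0,0],"gripper":0.3},
    {"translation":[0,0,0],"rot":[0,0,0],"gripper":0.3}
  ]
}}

```text
clock: 15.9
eef_pos: [0.5234, -0.1234, 0.0348]
orientation: [-0.041, 3.141, -0.002]
wrist_force: [0.9, 0.4, -0.3]
grip_width: 0.0357
gripper_force: 5.0
```

{"method": "drive_tool", "body": {
  "steps": [
    {"translation":[-1,0,0],"rot":[0,0,0],"gripper":0.3},
    {"translation":[0,0,0],"rot":[0,0,0],"gripper":0.3}
  ]
}}

```text
clock: 16.15
eef_pos: [0.5243, -0.1234, 0.0348]
orientation: [-0.041, 3.141, -0.002]
wrist_force: [0.1, 0.2, -1.5]
grip_width: 0.036
gripper_force: 5.0
```

{"method": "drive_tool", "body": {
  "steps": [
    {"translation":[-1,0,0],"rot":[0,0,0],"gripper":0.3},
    {"translation":[0,0,0],"rot":[0,0,0],"gripper":0.3}
  ]
}}

```text
clock: 16.4
eef_pos: [0.5253, -0.1234, 0.0348]
orientation: [-0.041, 3.141, -0.002]
wrist_force: [1.0, 0.1, -1.9]
grip_width: 0.0361
gripper_force: 5.0
```

{"method": "drive_tool", "body": {
  "steps": [
    {"translation":[-1,0,0],"rot":[0,0,0],"gripper":0.3},
    {"translation":[0,0,0],"rot":[0,0,0],"gripper":0.3}
  ]
}}

```text
clock: 16.65
eef_pos: [0.5262, -0.1234, 0.0348]
orientation: [0.041, -3.141, 0.002]
wrist_force: [1.1, 0.2, -1.6]
grip_width: 0.0358
gripper_force: 5.0
```

{"method": "drive_tool", "body": {
  "steps": [
    {"translation":[-1,0,0],"rot":[0,0,0],"gripper":0.3},
    {"translation":[0,0,0],"rot":[0,0,0],"gripper":0.3}
  ]
}}

```text
clock: 16.9
eef_pos: [0.5273, -0.1233, 0.0348]
orientation: [-0.041, 3.141, -0.002]
wrist_force: [-0.4, -0.2, -1.6]
grip_width: 0.0358
gripper_force: 5.0
```

{"method": "drive_tool", "body": {
  "steps": [
    {"translation":[0,0,0.5],"rot":[0,0,0],"gripper":0.3},
    {"translation":[0,0,0.5],"rot":[0,0,0],"gripper":0.3},
    {"translation":[0,0,0.3],"rot":[0,0,0],"gripper":0.3},
    {"translation":[0,0,0],"rot":[0,0,0],"gripper":0.3}
  ]
}}

```text
clock: 17.4
eef_pos: [0.5271, -0.1233, 0.0334]
orientation: [0.041, -3.141, 0.002]
wrist_force: [-0.7, 0.6, -1.0]
grip_width: 0.0354
gripper_force: 5.0
```

{"method": "drive_tool", "body": {
  "steps": [
    {"translation":[-1,0,0],"rot":[0,0,0],"gripper":0.3},
    {"translation":[-1,0,0],"rot":[0,0,0],"gripper":0.3},
    {"translation":[0,0,0],"rot":[0,0,0],"gripper":0.3}
  ]
}}

```text
clock: 17.77
eef_pos: [0.5295, -0.1233, 0.0335]
orientation: [-0.041, 3.141, -0.002]
wrist_force: [0.4, -0.3, -0.6]
grip_width: 0.0361
gripper_force: 5.0
```

{"method": "drive_tool", "body": {
  "steps": [
    {"translation":[-1,0,0],"rot":[0,0,0],"gripper":0.3},
    {"translation":[0,0,0],"rot":[0,0,0],"gripper":0.3}
  ]
}}

```text
clock: 18.02
eef_pos: [0.5303, -0.1232, 0.0335]
orientation: [-0.041, 3.141, -0.002]
wrist_force: [-0.7, 0.0, -0.5]
grip_width: 0.0361
gripper_force: 5.0
```

```bash
python3 - <<'E'
from h import *
g=np.array([.544,-.1238,0]);u=np.array([np.cos(.026),np.sin(.026),0]);v=np.array([-u[1],u[0],0])
o=get_obs();q=o["eef_pos"]-g;print(o["clock"],q@u,q@v,q[2],o["wrist_force"],o["ft_torque"])
for a,z in ((.0845,.026),(.1415,.028)):print(proj("scene",g+a*u+[0,0,z]))
s=camera("scene")[220:320,255:345,::-1];cv2.imwrite("pics/mid2.png",cv2.resize(s,None,fx=6,fy=6,interpolation=2))
E
```

```text
18.025 -0.013683066389123557 0.0009139623636939053 0.03348369020180736 [-0.69288183  0.00550897 -0.49027149] [0.07253362 0.05968405 0.01804974]
[303.93243718 280.28409117]
[311.36613885 298.84170486]
```

View pics/mid2.png

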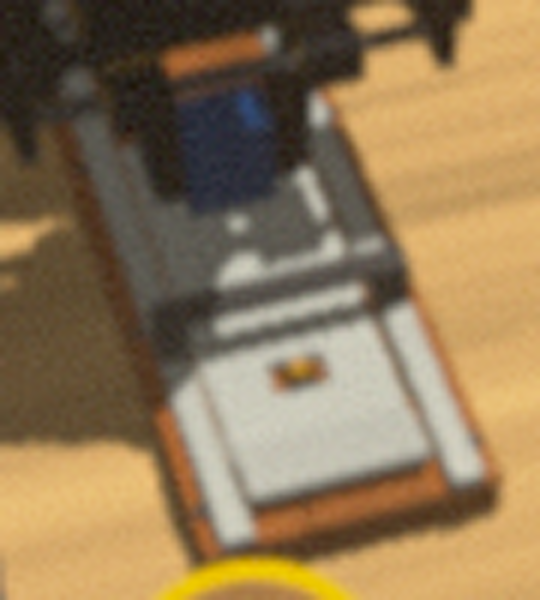

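The crop shows the brass pin inside the hole at (300,370) and the plate flush between the rails. I'll release, retreat and check.

{"method": "drive_tool", "body": {
  "steps": [
    {"translation":[0,0,0],"rot":[0,0,0],"gripper":0.8},
    {"translation":[0,0,0],"rot":[0,0,0],"gripper":0.8},
    {"translation":[0,0,0],"rot":[0,0,0],"gripper":0.8},
    {"translation":[0,0,0],"rot":[0,0,0],"gripper":0.8},
    {"translation":[0,0,-10],"rot":[0,0,0],"gripper":0.8},
    {"translation":[0,0,-30],"rot":[0,0,0],"gripper":0.8},
    {"translation":[0,0,-40],"rot":[0,0,0],"gripper":0.8},
    {"translation":[40,0,-40],"rot":[0,0,0],"gripper":0.8},
    {"translation":[40,40,-30],"rot":[0,0,0],"gripper":0.8},
    {"translation":[10,50,0],"rot":[0,0,0],"gripper":0.8},
    {"translation":[0,50,0],"rot":[0,0,0],"gripper":0.8},
    {"translation":[0,50,0],"rot":[0,0,0],"gripper":0.8},
    {"translation":[0,50,0],"rot":[0,0,0],"gripper":0.8},
    {"translation":[0,0,0],"rot":[0,0,0],"gripper":0.8},
    {"translation":[0,0,0],"rot":[0,0,0],"gripper":0.8}
  ]
}}

```text
clock: 19.95
eef_pos: [0.4349, 0.1133, 0.1829]
orientation: [-0.043, 3.141, -0.003]
wrist_force: [0.6, -0.0, -0.4]
grip_width: 0.0704
gripper_force: 0.0
```

```bash
python3 - <<'E'
from h import *
s=camera("scene")[200:320,250:345,::-1];t=camera("top")[165:315,310:385,::-1]
s=cv2.resize(s,None,fx=4.5,fy=4.5,interpolation=2);t=cv2.resize(t,None,fx=3.6,fy=3.6,interpolation=2);n=min(len(s),len(t));cv2.imwrite("pics/end.png",np.hstack([s[:n],t[:n]]))
E
```

```text
(no output)
```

View pics/end.png

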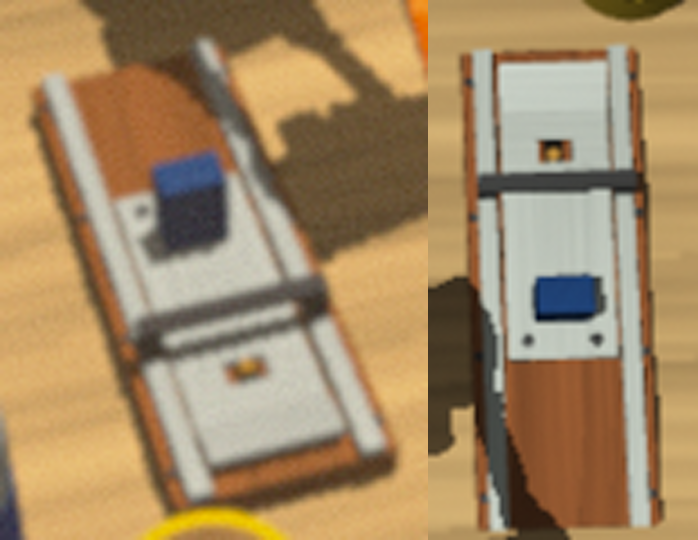

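Both views show the pin inside the hole: scene crop (247,368), top crop (554,151). A quick triangulation of the nose corners will check that the plate lies flat.

```bash
python3 - <<'E'
from h import *
T=lambda u,v:(310+(u-427.5)/3.6-.36,165+v/3.6-.36);S=lambda u,v:(250+u/4.5-.39,200+v/4.5-.39)
for n,a,b in(("nose+y",T(498,62),S(340,428)),("nose-y",T(608,62),S(215,464)),("hole",T(555,151),S(246,368)),("rear+y",T(508,358),S(238,172)),("rear-y",T(618,358),S(115,200))):print(n,tri([ray("top",a),ray("scene",b)]))
g=np.array([.544,-.1238,0]);u=np.array([np.cos(.026),np.sin(.026),0]);
for n,p,z in(("hole",T(555,151),.024),("pin",T(554,151),.026)):print(n,(onplane("top",p,z)-g)@u)
E
```

```text
nose+y (array([ 0.68749241, -0.08731241,  0.03327662]), [np.float64(0.0016259052014627987), np.float64(0.0016259052014627685)])
nose-y (array([ 0.68858004, -0.15486466,  0.03112433]), [np.float64(0.0021488358408386747), np.float64(0.0021488358408387046)])
hole (array([ 0.63087027, -0.12189962,  0.02493309]), [np.float64(0.0004127499099041181), np.float64(0.00041274990990412244)])
rear+y (array([ 0.49671807, -0.09004127,  0.02600584]), [np.float64(0.0006540109226078963), np.float64(0.000654010922607845)])
rear-y (array([ 0.49663902, -0.15967467,  0.02460807]), [np.float64(0.0008036391662636522), np.float64(0.0008036391662636439)])
hole 0.08698466217855909
pin 0.08656714803256398
```

Nose at z = 32 mm (32 expected if flat), hole at 25 mm (24 expected) and rear edge at about 25 mm (24 expected), so the plate is flat and home.

```bash
python3 -c "
from station import *
print(job_done())"
```

```text
the job is handed in; nothing more can be done
None
```

The carton stop lies flat in the gauge with its hole over the brass pin and is released. The arm is clear, nothing else on the table was moved, and the job was handed in at about 20 s.

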